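# Check two lidded tins for the brass bush

## Task

Lift the lids off both green tins and lay them down on the bench, so that the contents of both can be seen. Then take the brass bush out of the tin it is in and stand it upright on the slate tile, setting it down rather than dropping it; leave the steel bush in its tin.

Things in the scene. Friction and masses are not known exactly. Their poses are not given: they have to be found in the camera images.
- lid_left_knob (a point): loose lid of the left (+y) green tin: round, 134 mm across, 150 g, lifts straight off (a 5 mm plug under it sits in the tin's mouth). Black upright knob in its middle, 24 mm diameter, 34 mm tall. This point is on the knob's axis where fingers take it: 12 mm below the knob's top, 22 mm above the lid's top face, 32 mm above the lid's underside, so at z = 32 mm when it lies on the bench
- lid_right_knob (a point): the same lid on the right (-y) tin. Both tins: round, 130 mm across, 66 mm high, walls and floor 3 mm, fixed to the bench, centred under their lids at the start; one bush in each. From each tin's centre the bench is clear for 240 mm towards the robot (-x) and 70 mm to either side of that line: a lid can lie there, its centre 170 mm nearer the robot than the tin's
- brass_bush_mid (a point): the brass bush: yellow metal cylinder 32 mm in diameter, 48 mm tall, dark bore in its top, about 200 g, standing upright on the floor of either tin, up to 12 mm off the tin's centre. This point is its centre, half-way up; z along its axis, up. Can be gripped from above by its sides, at the centre or higher
- steel_bush_mid (a point): the steel bush: the same size and form in grey metal, standing in the other tin; not wanted. This point is its centre, half-way up, z up
- slate: the slate tile: a dark grey-blue square, 180 x 180 mm and 12 mm thick, fixed flat on the bench between the two tins. Its origin is the centre of its underside, x and y along its edges, z up
There are look-alikes about, which are no part of the job. Leave any blue or brown look-alike of the part that bears lid_right_knob alone.

How it is judged:
On the way, in this order (a step that is already met when the one before it is completed fails the run):
1. one lid is lifted off its tin (distance of any of lid_left_knob, lid_right_knob from where it was at the start of the episode above 0.04 m), for 0.1 s.
2. both lids are laid down on the bench away from their tins, the brass bush still being in its place in the tin (distance of each of lid_left_knob, lid_right_knob from where it was at the start of the episode above 0.12 m and height (world z) of each of lid_left_knob, lid_right_knob below 0.055 m and height (world z) of brass_bush_mid below 0.045 m and distance of brass_bush_mid from where it was at the start of the episode below 0.09 m), for 0.2 s.
At the end, for the whole second after the job is handed in: Both lids lie down on the bench (knob points below 55 mm) more than 120 mm from where they were; the brass bush stands upright (within 10 degrees) and at rest on the slate tile, its centre within 80 mm of the tile's middle along each edge; the steel bush is still in its tin (distance of each of lid_left_knob, lid_right_knob from where it was at the start of the episode above 0.12 m and height (world z) of each of lid_left_knob, lid_right_knob below 0.055 m and x of brass_bush_mid in the frame of slate between -0.08 and 0.08 m and y of brass_bush_mid in the frame of slate between -0.08 and 0.08 m and z of brass_bush_mid in the frame of slate between 0.03 and 0.044 m and angle between brass_bush_mid's own z axis and vertical below 0.17 rad and linear speed of brass_bush below 0.02 m/s and height (world z) of steel_bush_mid below 0.05 m and distance of steel_bush_mid from where it was at the start of the episode below 0.09 m); the robot touches nothing.
It fails at once if the steel bush is lifted out of its tin (height (world z) of steel_bush_mid above 0.065 m).
It fails at once if the brass bush is let go in mid-air, its centre higher than 65 mm above the bench (height (world z) of brass_bush_mid above 0.065 m and contact force between the fingers and brass_bush below 0.02 N).
It also fails if it takes over 72 s, if anything falls off the work surface, if the arm or the gripper's body presses on something with over 40 N, if the wrist force passes 120 N, or if a joint passes its speed limit or range.

## Robot

A 7-joint arm with a two-finger parallel gripper is mounted at the origin on the work surface. World frame = base frame: x ahead of the robot, y to its left, z up, the work surface at z = 0. Lengths are in m, angles in rad, forces in N, time in s.
With the tool pointing down it reaches from about 0.35 to 0.9 m from the base axis. Payload 7.2 kg.
Tool frame: the origin (TCP) lies midway between the tips of the shut fingers; the grasp point (between the pads) lies 19 mm behind it; z points along the fingers, y is the line along which they close (so a half turn about z gives the same grasp; the last joint's range is limited). The gripper opens to 85 mm and grips with 20 to 120 N. Pads are 22 mm wide; open, the fingers measure 114 mm over their backs; the gripper's body (76 mm by 85 mm) begins 54 mm behind the grasp point. The pads swing forward as they close: fully open they stand 13 mm farther back than shut.
Start: joints at [-1.252, 0.411, -0.013, 1.596, 0.006, 1.134, -0.082], TCP at [0.236, 0.579, 0.231] pointing down, gripper open.
Joint ranges: [-2.95, 2.95], [-0.29, 1.99], [-1.47, 1.44], [0.14, 2.54], [-1.03, 4.17], [0.13, 1.85], [-2.86, 2.86]. Speed limits (rad/s): [2.39, 2.39, 3.01, 3.01, 3.14, 3.14, 3.14].

## Interface

Orientations are given as a rotation vector (axis times angle).
In Python, from cell import manip gives the robot as it stands.
- The arm moves only by the tool jog_arm, never from a script. Its argument "moves" is a list of rows, each an object with "slide": the shift along the world's x, y, z in mm, a list of three; "dr": the turn, a rotation vector about the world's x, y, z in rad, a list of three. In form: [{"slide": [x, y, z], "dr": [wx, wy, wz]}, ...]. A call has 1 to 12 rows; each row shifts and turns the commanded pose from where the row before left it; what a row does not reach is not made up. A row lasts 1/8 s, in which the tool goes at most 62.5 mm and 10.7 degrees, less where a joint would pass 70% of its speed; a pose out of reach is approached as far as the arm can. A call with a gripper value outside its range is refused whole. "claw" is the opening, from 0 (shut) to 1 (fully open), set as the call begins (left out, the last holds). The fingers move at their own pace and stop on an object; "force" is the grip in N (left out, the last holds). Time passes only in rows, so rows that do not move let the fingers close. It gives the time, the measured TCP pose, the force, the opening and the grip force at its end, in the units of the state.
- manip.get_obs(): the state, without advancing time (a new reading comes with each control period).
- manip.camera(name): name is "scene" or "top" or "wrist"; returns the picture (384x512x3 uint8, red, green, blue); there is no depth.
- manip.camera_params(name): a dict with "intrinsics" (3x3 intrinsics, pixels), "dist" ([k1, k2, p1, p2, k3] as OpenCV has them; the pictures are not rectified), "origin" and "orientation" of the camera in the world; the wrist camera has in their place "hand_eye" (4x4, takes a point from camera to tool coordinates, whose origin is the TCP and whose axes are the flange's). Camera axes: x right, y down, z forward; pixel columns grow to the right and rows downward; lengths in m; the calibration is good to about 2 mm. A picture is of the moment at which its call begins: read the wrist's pose just before it. camera_params takes no time and is no camera call.
- manip.sign_off(): hands the job in; it is judged then, once.
The state is a dict: "time": time; "q": joint angles; "joint_vel": joint speeds; "joint_efforts": joint torques, N m; "position": TCP position; "eef_rot": TCP orientation; "wrist_force": force on the tool from outside, world axes, zero at the start; "moment": the same for the moment, N m; "finger_gap": finger opening in m; "gripper_force": force on a finger pad.
Only numpy, scipy, OpenCV 4.12 (cv2) and the standard library are available. Lean on these libraries where they do the work, as an engineer would, in place of code of your own. Each camera call takes 0.05 s, during which the arm holds its last target. There are 200 camera calls.

## Working session

There is one attempt and no reset: what is moved stays moved. The work goes in short steps, Python scripts to look and compute and a tool call to move; the robot and the scene stay as the last step left them, time stands still between calls to the robot, and variables do not carry over. Pictures are saved under pics/ and viewed, at most 10 in all, crops included, and the job is handed in when it is done.

Besides the shell and the picture viewer there is one more tool, called after "Call:" as name(argument=value, ...), one argument or row to a line, values as JSON. jog_arm: Moves the arm, as the interface text tells. Its arguments: {"type":"object","properties":{"moves":{"type":"array","items":{"type":"object","properties":{"slide":{"type":"array","items":{"type":"number"}},"dr":{"type":"array","items":{"type":"number"}}}}},"claw":{"type":"number"},"force":{"type":"number"}},"required":["moves"]}

```bash
mkdir -p pics; cat > h.py <<'E'
import numpy as np, cv2
from cell import manip
from scipy.spatial.transform import Rotation as R
def rot(o):
    o=np.array(o,float)
    if o.shape==(3,3): return o
    return R.from_rotvec(o).as_matrix() if o.size==3 else R.from_quat(o).as_matrix()
def cam(name,obs=None):
    p=manip.camera_params(name); K=np.array(p["intrinsics"]);d=np.array(p["dist"],float)
    if "hand_eye" in p:
        T=np.eye(4);T[:3,:3]=rot(obs["eef_rot"]);T[:3,3]=obs["position"];T=T@np.array(p["hand_eye"])
        return K,d,T[:3,3],T[:3,:3]
    return K,d,np.array(p["origin"]),rot(p["orientation"])
def at_z(name,uv,z,obs=None):
    K,d,o,M=cam(name,obs)
    n=cv2.undistortPoints(np.array(uv,float).reshape(-1,1,2),K,d).reshape(-1,2)
    r=np.c_[n,np.ones(len(n))]@M.T
    return o+r*((z-o[2])/r[:,2])[:,None]
def snap(name,f):
    o=manip.get_obs(); im=manip.camera(name); cv2.imwrite("pics/"+f,im[:,:,::-1]); return o,im
E
python3 - <<'E'
from h import *
for n in("top","scene"): snap(n,n+"0.png"); print(manip.camera_params(n))
print(manip.get_obs()); print(manip.camera_params("wrist"))
E
```

```text
{'intrinsics': array([[473.48159198,   0.        , 259.93505112],
       [  0.        , 473.48159198, 181.49640655],
       [  0.        ,   0.        ,   1.        ]]), 'dist': array([-0.009376,  0.      ,  0.      ,  0.      ,  0.      ]), 'origin': array([ 0.29052574, -0.13558168,  1.5420732 ]), 'orientation': array([-2.09792157,  2.14690466, -0.19997575])}
{'intrinsics': array([[410.6102744 ,   0.        , 261.21916336],
       [  0.        , 410.6102744 , 191.74857442],
       [  0.        ,   0.        ,   1.        ]]), 'dist': array([-0.08849988,  0.        ,  0.        ,  0.        ,  0.        ]), 'origin': array([ 1.69773123, -0.43443501,  0.82195177]), 'orientation': array([-1.74418701, -1.38752719,  0.73979692])}
{'time': 0.1, 'q': array([-1.25223329,  0.4118438 , -0.01271856,  1.59699552,  0.00558571,
        1.13429307, -0.08218408]), 'joint_vel': array([ 0.00059439, -0.00040803, -0.00042438, -0.00227587, -0.00060742,
       -0.00048734,  0.00033614]), 'joint_efforts': array([ 2.64123068e-03, -6.01829696e+01,  6.84215929e-01, -3.00083828e+01,
        1.39811978e-02,  6
[... 239 characters left out ...]
0.00069552, 0.01711138, 0.01261708]), 'gripper_force': 0.0, 'finger_gap': 0.08562083062711069}
{'intrinsics': array([[270.7293905 ,   0.        , 250.74133699],
       [  0.        , 270.7293905 , 189.55473412],
       [  0.        ,   0.        ,   1.        ]]), 'dist': array([-0.03883434,  0.        ,  0.        ,  0.        ,  0.        ]), 'hand_eye': array([[ 4.97680649e-04, -9.64714465e-01, -2.63297840e-01,
         6.66257209e-02],
       [ 9.99999827e-01,  5.62441001e-04, -1.70584030e-04,
        -8.39946907e-05],
       [ 3.12654382e-04, -2.63297709e-01,  9.64714579e-01,
        -1.42848583e-01],
       [ 0.00000000e+00,  0.00000000e+00,  0.00000000e+00,
         1.00000000e+00]])}
```

View pics/top0.png

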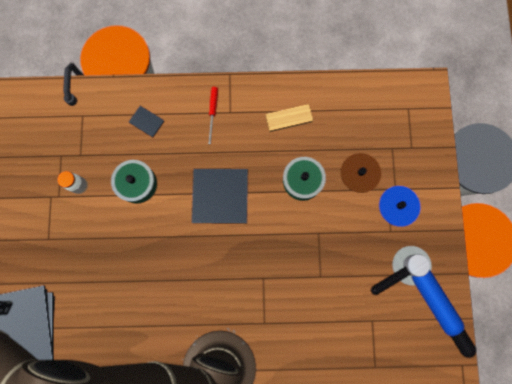

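View pics/scene0.png

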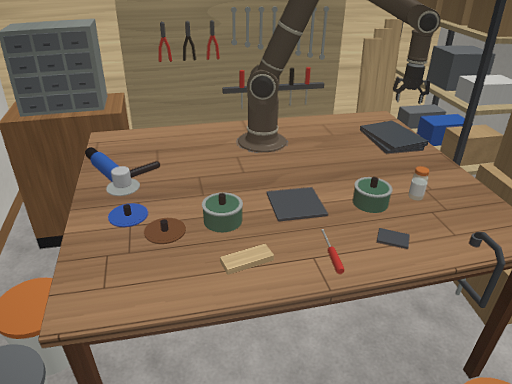

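```bash
python3 - <<'E'
from h import *
im=cv2.imread("pics/top0.png"); 
crop=cv2.resize(im[140:240,90:430],None,fx=2.3,fy=2.3,interpolation=cv2.INTER_CUBIC); cv2.imwrite("pics/crop.png",crop)
b=im.astype(int)
hsv=cv2.cvtColor(im,cv2.COLOR_BGR2HSV)
for n,(u,v) in dict(L=(133,181),R=(304,178)).items():
    s=im[v-25:v+25,u-25:u+25].astype(int); h=hsv[v-25:v+25,u-25:u+25]
    k=(s.max(2)<45)
    yy,xx=np.nonzero(k&(np.hypot(*np.mgrid[-25:25,-25:25])<12))
    c=[xx.mean()+u-25,yy.mean()+v-25]; 
    g=((h[...,0]>60)&(h[...,0]<90)&(h[...,1]>90)).astype(np.uint8)
    cnt=max(cv2.findContours(g,0,2)[0],key=cv2.contourArea); (x,y),r=cv2.minEnclosingCircle(cnt)
    l=[x+u-25,y+v-25]
    print(n,"knob",c,len(xx),at_z("top",c,.097),"lid",l,r,at_z("top",l,.071))
m=((np.abs(b-np.array([70,62,55])).max(2)<22)).astype(np.uint8)
m[:,:180]=0;m[:,260:]=0;m[:160]=0;m[232:]=0
cnt=max(cv2.findContours(m,0,2)[0],key=cv2.contourArea); r=cv2.minAreaRect(cnt); print(r)
P=at_z("top",cv2.boxPoints(r),.012);print(P,P.mean(0), im[196,220])
E
```

```text
L knob [np.float64(130.6590909090909), np.float64(178.75)] 44 [[0.58380708 0.26404316 0.097     ]] lid [131.5, 180.0] 17.066146850585938 [[0.58498078 0.26844928 0.071     ]]
R knob [np.float64(304.6046511627907), np.float64(175.7674418604651)] 43 [[ 0.58062541 -0.27775564  0.097     ]] lid [304.0, 177.0] 16.763153076171875 [[ 0.58190817 -0.2782374   0.071     ]]
((219.84324645996094, 195.45639038085938), (53.007957458496094, 53.428863525390625), 1.5074357986450195)
[[ 0.4552137   0.08248217  0.012     ]
 [ 0.63225679  0.07847973  0.012     ]
 [ 0.62342965 -0.09676668  0.012     ]
 [ 0.44674986 -0.08907775  0.012     ]] [ 0.5394125  -0.00622063  0.012     ] [84 73 67]
```

View pics/crop.png

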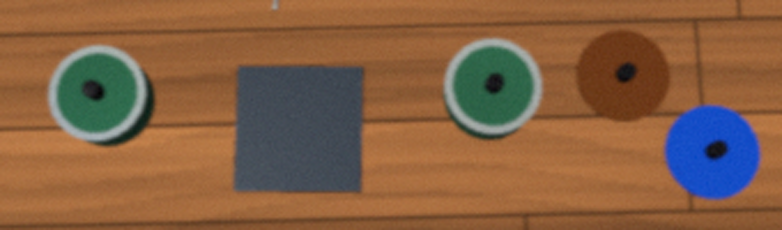

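Green lids: left (131,180), right (304,177). The brown lid (361,173) and blue lid (400,206) are look-alikes, because the task lids sit on green tins with the slate (220,195) between them. I'll go above the left lid.

Call:
jog_arm(
  moves=[
    {"slide":[30,-27,-2],"dr":[0,0,0.032]},
    {"slide":[30,-27,-2],"dr":[0,0,0.032]},
    {"slide":[30,-27,-2],"dr":[0,0,0.032]},
    {"slide":[30,-27,-2],"dr":[0,0,0.032]},
    {"slide":[30,-27,-2],"dr":[0,0,0.032]},
    {"slide":[30,-27,-2],"dr":[0,0,0.032]},
    {"slide":[30,-27,-2],"dr":[0,0,0.032]},
    {"slide":[30,-27,-2],"dr":[0,0,0.032]},
    {"slide":[30,-27,-2],"dr":[0,0,0.032]},
    {"slide":[30,-27,-2],"dr":[0,0,0.032]},
    {"slide":[28,-26,-2],"dr":[0,0,0.032]},
    {"slide":[20,-16,-2],"dr":[0,0,0.032]},
  ],
  claw=1,
)

```text
time: 1.6
position: [0.5849, 0.2646, 0.2067]
eef_rot: [-0.006, -3.141, 0.002]
wrist_force: [-0.4, 0.9, -0.4]
finger_gap: 0.0854
gripper_force: 0.0
```

```bash
cat > knob.py <<'E'
from h import *
import sys
o,im=snap("wrist",sys.argv[1]); z=float(sys.argv[2])
print(o["time"],o["position"],o["eef_rot"],o["wrist_force"])
hsv=cv2.cvtColor(im,cv2.COLOR_RGB2HSV)
g=((hsv[...,0]>60)&(hsv[...,0]<90)&(hsv[...,1]>80)).astype(np.uint8)
cnt=max(cv2.findContours(g,0,2)[0],key=cv2.contourArea)
hull=np.zeros_like(g);cv2.fillPoly(hull,[cv2.convexHull(cnt)],1)
k=((im.max(2)<60)&(hull>0)).astype(np.uint8)
n,l,st,c=cv2.connectedComponentsWithStats(k)
for i in range(1,n):
    if st[i,4]>100: print(st[i],c[i],at_z("wrist",c[i],z,o))
E
python3 knob.py w1.png 0.1
```

```text
1.6 [0.58494374 0.26464939 0.20673396] [-5.87833846e-03 -3.14114222e+00  1.60673075e-03] [-0.3909978   0.94481592 -0.35909181]
[240 172  24  29 553] [251.67631103 186.06509946] [[0.58288904 0.26534401 0.1       ]]
```

View pics/w1.png

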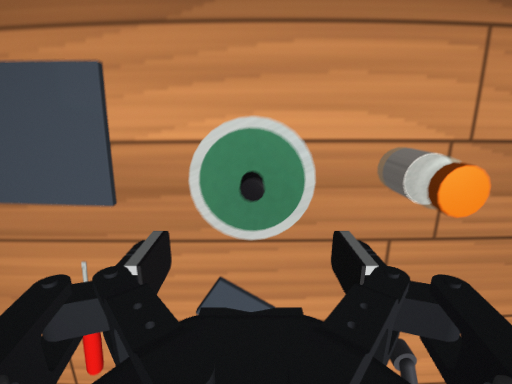

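Wrist view: knob at (252,186), centred between the fingers, at about (0.583, 0.265), which agrees with the top view. I'll descend and grip.

Call:
jog_arm(
  moves=[
    {"slide":[-2,0.5,-22]},
    {"slide":[0,0,-22]},
    {"slide":[0,0,-22]},
    {"slide":[0,0,-22]},
    {"slide":[0,0,-18]},
    {"slide":[0,0,-14]},
    {"slide":[0,0,-9]},
    {"slide":[0,0,0]},
  ],
)

```text
invalid input
```

Call:
jog_arm(
  moves=[
    {"slide":[0,0,0]},
    {"slide":[0,0,0]},
    {"slide":[0,0,0]},
    {"slide":[0,0,0]},
    {"slide":[0,0,0]},
    {"slide":[0,0,0]},
    {"slide":[0,0,0]},
    {"slide":[0,0,0]},
  ],
  claw=0,
  force=50,
)

```text
invalid input
```

Call:
jog_arm(
  moves=[
    {"slide":[-2,1,-22],"dr":[0,0,0]},
    {"slide":[0,0,-22],"dr":[0,0,0]},
    {"slide":[0,0,-22],"dr":[0,0,0]},
    {"slide":[0,0,-22],"dr":[0,0,0]},
    {"slide":[0,0,-18],"dr":[0,0,0]},
    {"slide":[0,0,-14],"dr":[0,0,0]},
    {"slide":[0,0,-9],"dr":[0,0,0]},
    {"slide":[0,0,0],"dr":[0,0,0]},
  ],
)

```text
time: 2.65
position: [0.5816, 0.2677, 0.0778]
eef_rot: [-0.005, -3.141, 0.001]
wrist_force: [0.2, -0.4, 0.3]
finger_gap: 0.0857
gripper_force: 0.0
```

Call:
jog_arm(
  moves=[
    {"slide":[0,0,0],"dr":[0,0,0]},
    {"slide":[0,0,0],"dr":[0,0,0]},
    {"slide":[0,0,0],"dr":[0,0,0]},
    {"slide":[0,0,0],"dr":[0,0,0]},
    {"slide":[0,0,0],"dr":[0,0,0]},
    {"slide":[0,0,0],"dr":[0,0,0]},
    {"slide":[0,0,0],"dr":[0,0,0]},
    {"slide":[0,0,0],"dr":[0,0,0]},
  ],
  claw=0,
  force=50,
)

```text
time: 3.65
position: [0.5821, 0.2679, 0.0789]
eef_rot: [0.004, 3.141, 0.001]
wrist_force: [-1.1, -0.6, 6.1]
finger_gap: 0.0224
gripper_force: 49.1
```

Call:
jog_arm(
  moves=[
    {"slide":[0,0,10],"dr":[0,0,0]},
    {"slide":[0,0,20],"dr":[0,0,0]},
    {"slide":[0,0,20],"dr":[0,0,0]},
    {"slide":[-20,0,0],"dr":[0,0,0]},
    {"slide":[-30,0,0],"dr":[0,0,0]},
    {"slide":[-30,0,0],"dr":[0,0,0]},
    {"slide":[-30,0,0],"dr":[0,0,0]},
    {"slide":[-30,0,0],"dr":[0,0,0]},
    {"slide":[-20,0,-10],"dr":[0,0,0]},
    {"slide":[-10,0,-20],"dr":[0,0,0]},
    {"slide":[0,0,-20],"dr":[0,0,0]},
    {"slide":[0,0,0],"dr":[0,0,0]},
  ],
)

```text
time: 5.15
position: [0.4113, 0.2676, 0.0783]
eef_rot: [-0.004, -3.141, 0.001]
wrist_force: [0.2, -0.8, -0.9]
finger_gap: 0.0224
gripper_force: 49.1
```

Call:
jog_arm(
  moves=[
    {"slide":[0,0,-20],"dr":[0,0,0]},
    {"slide":[0,0,-16],"dr":[0,0,0]},
    {"slide":[0,0,-10],"dr":[0,0,0]},
    {"slide":[0,0,-6],"dr":[0,0,0]},
    {"slide":[0,0,-4],"dr":[0,0,0]},
    {"slide":[0,0,0],"dr":[0,0,0]},
  ],
)

```text
time: 5.9
position: [0.4118, 0.2678, 0.0222]
eef_rot: [-0.004, -3.141, 0.0]
wrist_force: [0.5, -0.6, -1.0]
finger_gap: 0.0225
gripper_force: 49.1
```

Call:
jog_arm(
  moves=[
    {"slide":[0,0,-2],"dr":[0,0,0]},
    {"slide":[0,0,-2],"dr":[0,0,0]},
    {"slide":[0,0,0],"dr":[0,0,0]},
  ],
)

```text
time: 6.28
position: [0.4117, 0.2678, 0.0182]
eef_rot: [-0.004, -3.142, 0.0]
wrist_force: [0.0, -0.0, -1.5]
finger_gap: 0.0223
gripper_force: 49.1
```

Call:
jog_arm(
  moves=[
    {"slide":[0,0,0],"dr":[0,0,0]},
    {"slide":[0,0,0],"dr":[0,0,0]},
    {"slide":[0,0,0],"dr":[0,0,0]},
    {"slide":[0,0,0],"dr":[0,0,0]},
    {"slide":[0,0,0],"dr":[0,0,0]},
    {"slide":[0,0,20],"dr":[0,0,0]},
    {"slide":[0,0,40],"dr":[0,0,0]},
    {"slide":[0,0,40],"dr":[0,0,0]},
    {"slide":[0,0,40],"dr":[0,0,0]},
  ],
  claw=1,
)

```text
time: 7.4
position: [0.4116, 0.2677, 0.1596]
eef_rot: [-0.004, -3.142, 0.0]
wrist_force: [0.6, -0.1, -0.9]
finger_gap: 0.0854
gripper_force: 0.0
```

Call:
jog_arm(
  moves=[
    {"slide":[10,-30,10],"dr":[0,0,0]},
    {"slide":[15,-48,5],"dr":[0,0,0]},
    {"slide":[15,-48,5],"dr":[0,0,0]},
    {"slide":[15,-48,5],"dr":[0,0,0]},
    {"slide":[15,-48,5],"dr":[0,0,0]},
    {"slide":[15,-48,5],"dr":[0,0,0]},
    {"slide":[15,-48,5],"dr":[0,0,0]},
    {"slide":[15,-48,5],"dr":[0,0,0]},
    {"slide":[15,-48,0],"dr":[0,0,0]},
    {"slide":[15,-48,0],"dr":[0,0,0]},
    {"slide":[15,-48,0],"dr":[0,0,0]},
    {"slide":[10,-36,0],"dr":[0,0,0]},
  ],
)

```text
time: 8.9
position: [0.5818, -0.2805, 0.2031]
eef_rot: [-0.006, -3.141, 0.001]
wrist_force: [0.6, 0.9, -0.1]
finger_gap: 0.0854
gripper_force: 0.0
```

Call:
jog_arm(
  moves=[
    {"slide":[0,0,0],"dr":[0,0,0]},
  ],
)

```text
time: 9.02
position: [0.581, -0.2819, 0.2027]
eef_rot: [-0.012, -3.141, 0.003]
wrist_force: [0.2, 0.6, -0.2]
finger_gap: 0.0853
gripper_force: 0.0
```

```bash
python3 knob.py w2.png 0.1; python3 - <<'E'
from h import *
snap("top","top1.png")
E
```

```text
9.025 [ 0.58101387 -0.28189021  0.20274987] [-1.17903752e-02 -3.14065680e+00  2.67626636e-03] [ 0.18923455  0.60849211 -0.18778457]
[243 172  24  31 607] [254.48105437 187.16803954] [[ 0.57896827 -0.27863427  0.1       ]]
```

View pics/top1.png

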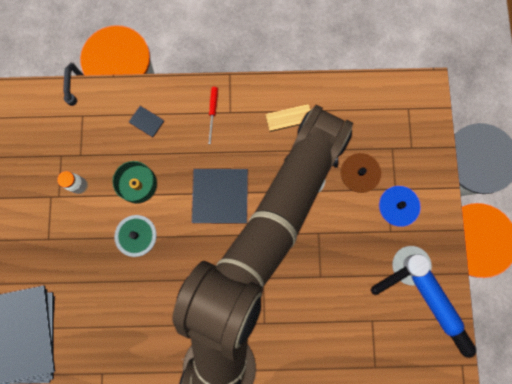

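The left lid lies at (135,235), and the open left tin shows the brass bush at (135,182). Next is the right lid, with its knob at (0.579, -0.279).

Call:
jog_arm(
  moves=[
    {"slide":[-2,3,-22],"dr":[0,0,0]},
    {"slide":[0,0,-22],"dr":[0,0,0]},
    {"slide":[0,0,-22],"dr":[0,0,0]},
    {"slide":[0,0,-22],"dr":[0,0,0]},
    {"slide":[0,0,-18],"dr":[0,0,0]},
    {"slide":[0,0,-12],"dr":[0,0,0]},
    {"slide":[0,0,-6],"dr":[0,0,0]},
    {"slide":[0,0,0],"dr":[0,0,0]},
  ],
)

```text
time: 10.12
position: [0.5798, -0.2751, 0.0792]
eef_rot: [-0.004, -3.141, -0.0]
wrist_force: [0.1, -0.0, 0.6]
finger_gap: 0.0853
gripper_force: 0.0
```

Call:
jog_arm(
  moves=[
    {"slide":[0,0,0],"dr":[0,0,0]},
    {"slide":[0,0,0],"dr":[0,0,0]},
    {"slide":[0,0,0],"dr":[0,0,0]},
    {"slide":[0,0,0],"dr":[0,0,0]},
    {"slide":[0,0,0],"dr":[0,0,0]},
    {"slide":[0,0,0],"dr":[0,0,0]},
    {"slide":[0,0,0],"dr":[0,0,0]},
    {"slide":[0,0,0],"dr":[0,0,0]},
  ],
  claw=0,
  force=50,
)

```text
time: 11.12
position: [0.5801, -0.276, 0.08]
eef_rot: [0.005, 3.14, -0.002]
wrist_force: [0.1, -2.3, 5.1]
finger_gap: 0.0226
gripper_force: 49.2
```

Call:
jog_arm(
  moves=[
    {"slide":[0,0,10],"dr":[0,0,0]},
    {"slide":[0,0,20],"dr":[0,0,0]},
    {"slide":[0,0,20],"dr":[0,0,0]},
    {"slide":[-20,0,0],"dr":[0,0,0]},
    {"slide":[-30,0,0],"dr":[0,0,0]},
    {"slide":[-30,0,0],"dr":[0,0,0]},
    {"slide":[-30,0,0],"dr":[0,0,0]},
    {"slide":[-30,0,0],"dr":[0,0,0]},
    {"slide":[-20,0,-10],"dr":[0,0,0]},
    {"slide":[-10,0,-20],"dr":[0,0,0]},
    {"slide":[0,0,-20],"dr":[0,0,0]},
    {"slide":[0,0,0],"dr":[0,0,0]},
  ],
)

```text
time: 12.62
position: [0.4095, -0.2749, 0.0794]
eef_rot: [-0.004, -3.141, -0.001]
wrist_force: [0.4, -0.7, -1.6]
finger_gap: 0.0224
gripper_force: 49.1
```

Call:
jog_arm(
  moves=[
    {"slide":[0,0,-20],"dr":[0,0,0]},
    {"slide":[0,0,-16],"dr":[0,0,0]},
    {"slide":[0,0,-10],"dr":[0,0,0]},
    {"slide":[0,0,-6],"dr":[0,0,0]},
    {"slide":[0,0,-4],"dr":[0,0,0]},
    {"slide":[0,0,-2],"dr":[0,0,0]},
    {"slide":[0,0,-2],"dr":[0,0,0]},
    {"slide":[0,0,0],"dr":[0,0,0]},
  ],
)

```text
time: 13.62
position: [0.4098, -0.2752, 0.0193]
eef_rot: [0.004, 3.142, 0.0]
wrist_force: [0.1, -0.4, -0.9]
finger_gap: 0.0226
gripper_force: 49.2
```

Call:
jog_arm(
  moves=[
    {"slide":[0,0,-1],"dr":[0,0,0]},
    {"slide":[0,0,0],"dr":[0,0,0]},
    {"slide":[0,0,0],"dr":[0,0,0]},
    {"slide":[0,0,0],"dr":[0,0,0]},
    {"slide":[0,0,0],"dr":[0,0,0]},
    {"slide":[0,0,20],"dr":[0,0,0]},
    {"slide":[0,0,40],"dr":[0,0,0]},
    {"slide":[0,0,40],"dr":[0,0,0]},
    {"slide":[0,0,40],"dr":[0,0,0]},
  ],
  claw=1,
)

```text
time: 14.75
position: [0.4096, -0.2751, 0.1596]
eef_rot: [-0.004, -3.141, -0.0]
wrist_force: [0.8, -0.9, 0.5]
finger_gap: 0.085
gripper_force: 0.0
```

Call:
jog_arm(
  moves=[
    {"slide":[10,30,10],"dr":[0,0,0]},
    {"slide":[15,48,5],"dr":[0,0,0]},
    {"slide":[15,48,5],"dr":[0,0,0]},
    {"slide":[15,48,5],"dr":[0,0,0]},
    {"slide":[15,48,5],"dr":[0,0,0]},
    {"slide":[15,48,5],"dr":[0,0,0]},
    {"slide":[15,48,5],"dr":[0,0,0]},
    {"slide":[15,48,5],"dr":[0,0,0]},
    {"slide":[15,48,0],"dr":[0,0,0]},
    {"slide":[15,48,0],"dr":[0,0,0]},
    {"slide":[15,48,0],"dr":[0,0,0]},
    {"slide":[14,33,0],"dr":[0,0,0]},
  ],
)

```text
time: 16.25
position: [0.5836, 0.2706, 0.203]
eef_rot: [-0.001, -3.141, -0.001]
wrist_force: [-1.1, 0.1, 0.0]
finger_gap: 0.0855
gripper_force: 0.0
```

Call:
jog_arm(
  moves=[
    {"slide":[0,0,0],"dr":[0,0,0]},
    {"slide":[0,0,0],"dr":[0,0,0]},
  ],
)

```text
time: 16.5
position: [0.5836, 0.2667, 0.2029]
eef_rot: [-0.005, -3.141, 0.002]
wrist_force: [0.5, 0.1, 0.1]
finger_gap: 0.0852
gripper_force: 0.0
```

```bash
python3 - <<'E'
from h import *
o,im=snap("wrist","w3.png"); print(o["time"],o["position"],o["eef_rot"])
hsv=cv2.cvtColor(im,cv2.COLOR_RGB2HSV)
# gold: hue 18-32, saturated, within the green tin's hull
g=((hsv[...,0]>55)&(hsv[...,0]<95)&(hsv[...,1]>70)).astype(np.uint8)
hull=np.zeros_like(g);cv2.fillPoly(hull,[cv2.convexHull(max(cv2.findContours(g,0,2)[0],key=cv2.contourArea))],1)
k=((hull>0)&(hsv[...,0]<40)&(hsv[...,1]>90)&(im.max(2)>60)).astype(np.uint8)
for c in cv2.findContours(k,0,2)[0]:
    if cv2.contourArea(c)>150:
        print(cv2.boundingRect(c)); (x,y),r=cv2.minEnclosingCircle(c); print(x,y,r,at_z("wrist",[x,y],.051,o))
snap("top","top2.png")
E
```

```text
16.5 [0.58356259 0.26674838 0.20288262] [-5.28732759e-03 -3.14088236e+00  1.81811886e-03]
(236, 154, 29, 34)
250.0 170.43939208984375 16.56070327758789 [[0.57526254 0.26565927 0.051     ]]
```

View pics/w3.png

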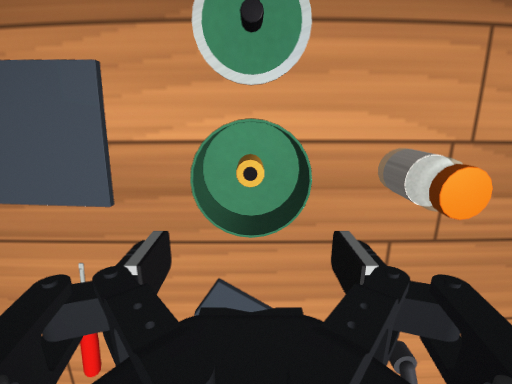

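View pics/top2.png

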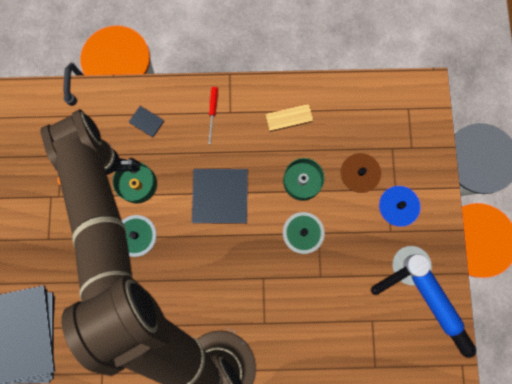

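Brass is in the left tin, with its bore at (250,173), and steel is in the right tin. Both lids are down at (139,235) and (303,233). The bush is near (0.578, 0.2655). I'll go in with the fingers part-open to clear the tin wall.

Call:
jog_arm(
  moves=[
    {"slide":[-5,-1,-20],"dr":[0,0,0]},
    {"slide":[0,0,-25],"dr":[0,0,0]},
    {"slide":[0,0,-25],"dr":[0,0,0]},
    {"slide":[0,0,-20],"dr":[0,0,0]},
    {"slide":[0,0,-15],"dr":[0,0,0]},
    {"slide":[0,0,0],"dr":[0,0,0]},
    {"slide":[0,0,0],"dr":[0,0,0]},
  ],
  claw=0.65,
)

```text
time: 17.48
position: [0.5793, 0.2668, 0.0992]
eef_rot: [0.005, 3.141, 0.001]
wrist_force: [0.7, 1.5, -0.4]
finger_gap: 0.0555
gripper_force: 0.0
```

```bash
python3 - <<'E'
from h import *
o,im=snap("wrist","w4.png"); print(o["time"],o["position"],o["finger_gap"])
for x in [[250,173]]:print()
hsv=cv2.cvtColor(im,cv2.COLOR_RGB2HSV)
k=((hsv[...,0]>18)&(hsv[...,0]<40)&(hsv[...,1]>110)&(im.max(2)>60)).astype(np.uint8)
for c in cv2.findContours(k,0,2)[0]:
    if cv2.contourArea(c)>150: print(cv2.boundingRect(c))
print(at_z("wrist",[250.2,173.5],.051,dict(position=[.58356,.26675,.20288],eef_rot=[-5.287e-3,-3.14088,1.818e-3])))
E
```

```text
17.475 [0.57929629 0.2668212  0.09917242] 0.05551342655639106

(228, 182, 43, 45)
[[0.57871702 0.26587153 0.051     ]]
```

View pics/w4.png

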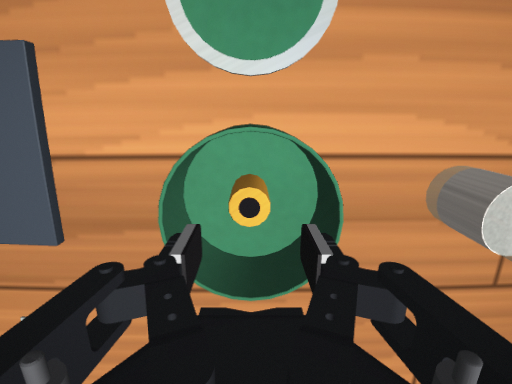

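Bush at (249,208), centred between the fingers, and the tin walls are clear. I'll descend and grip.

Call:
jog_arm(
  moves=[
    {"slide":[0,-1,-15],"dr":[0,0,0]},
    {"slide":[0,0,-20],"dr":[0,0,0]},
    {"slide":[0,0,-20],"dr":[0,0,0]},
    {"slide":[0,0,-14],"dr":[0,0,0]},
    {"slide":[0,0,-10],"dr":[0,0,0]},
    {"slide":[0,0,0],"dr":[0,0,0]},
  ],
)

```text
time: 18.27
position: [0.5784, 0.2656, 0.0183]
eef_rot: [-0.004, -3.14, 0.001]
wrist_force: [0.2, -0.8, 1.0]
finger_gap: 0.0556
gripper_force: 0.0
```

Call:
jog_arm(
  moves=[
    {"slide":[0,0,0],"dr":[0,0,0]},
    {"slide":[0,0,0],"dr":[0,0,0]},
    {"slide":[0,0,0],"dr":[0,0,0]},
    {"slide":[0,0,0],"dr":[0,0,0]},
    {"slide":[0,0,0],"dr":[0,0,0]},
    {"slide":[0,0,0],"dr":[0,0,0]},
  ],
  claw=0,
  force=60,
)

```text
time: 19.02
position: [0.5795, 0.2661, 0.0202]
eef_rot: [0.004, 3.14, 0.001]
wrist_force: [-0.7, -0.1, 6.1]
finger_gap: 0.0306
gripper_force: 59.4
```

Call:
jog_arm(
  moves=[
    {"slide":[0,0,5],"dr":[0,0,0]},
    {"slide":[0,0,15],"dr":[0,0,0]},
    {"slide":[0,0,25],"dr":[0,0,0]},
    {"slide":[0,0,25],"dr":[0,0,0]},
    {"slide":[0,0,20],"dr":[0,0,0]},
    {"slide":[0,0,0],"dr":[0,0,0]},
  ],
)

```text
time: 19.77
position: [0.5798, 0.2663, 0.1116]
eef_rot: [0.005, 3.138, 0.003]
wrist_force: [0.7, -0.1, -1.4]
finger_gap: 0.0306
gripper_force: 59.4
```

Call:
jog_arm(
  moves=[
    {"slide":[-2,-12,0],"dr":[0,0,0]},
    {"slide":[-4,-25,0],"dr":[0,0,0]},
    {"slide":[-4,-30,0],"dr":[0,0,0]},
    {"slide":[-5,-35,0],"dr":[0,0,0]},
    {"slide":[-5,-35,0],"dr":[0,0,0]},
    {"slide":[-5,-35,0],"dr":[0,0,0]},
    {"slide":[-5,-35,0],"dr":[0,0,0]},
    {"slide":[-4,-30,0],"dr":[0,0,0]},
    {"slide":[-4,-23,0],"dr":[0,0,0]},
    {"slide":[-2,-12,0],"dr":[0,0,0]},
    {"slide":[0,0,0],"dr":[0,0,0]},
    {"slide":[0,0,0],"dr":[0,0,0]},
  ],
)

```text
time: 21.28
position: [0.5387, -0.0053, 0.1092]
eef_rot: [-0.003, -3.141, -0.001]
wrist_force: [0.5, -0.3, -2.0]
finger_gap: 0.0303
gripper_force: 59.5
```

Call:
jog_arm(
  moves=[
    {"slide":[0,0,-10],"dr":[0,0,0]},
    {"slide":[0,0,-20],"dr":[0,0,0]},
    {"slide":[0,0,-20],"dr":[0,0,0]},
    {"slide":[0,0,-15],"dr":[0,0,0]},
    {"slide":[0,0,-6],"dr":[0,0,0]},
    {"slide":[0,0,-3],"dr":[0,0,0]},
    {"slide":[0,0,0],"dr":[0,0,0]},
    {"slide":[0,0,0],"dr":[0,0,0]},
  ],
)

```text
time: 22.28
position: [0.5392, -0.0062, 0.0358]
eef_rot: [0.004, 3.141, 0.0]
wrist_force: [-0.0, 0.2, -2.6]
finger_gap: 0.0307
gripper_force: 59.5
```

```bash
python3 - <<'E'
from h import *
o,im=snap("scene","s2.png"); cv2.imwrite("pics/s2c.png",cv2.resize(im[130:260,180:420,::-1],None,fx=3,fy=3,interpolation=cv2.INTER_CUBIC)); print(o["time"],o["position"],o["wrist_force"])
E
```

```text
22.275 [ 0.53917974 -0.00618259  0.03582657] [-0.02685579  0.18698943 -2.58095015]
```

View pics/s2c.png

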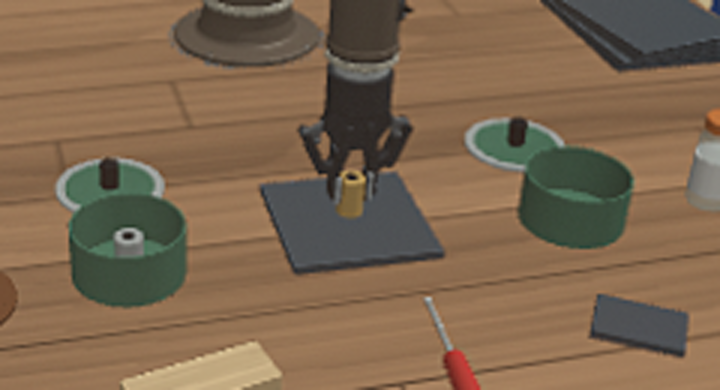

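The crop shows the brass bush held upright at (350,195) over the slate, both lids flat and the steel bush in its tin. I'll creep down.

Call:
jog_arm(
  moves=[
    {"slide":[0,0,-3],"dr":[0,0,0]},
    {"slide":[0,0,-2],"dr":[0,0,0]},
    {"slide":[0,0,-1],"dr":[0,0,0]},
    {"slide":[0,0,0],"dr":[0,0,0]},
    {"slide":[0,0,0],"dr":[0,0,0]},
  ],
)

```text
time: 22.95
position: [0.5388, -0.0062, 0.0293]
eef_rot: [0.004, 3.142, 0.0]
wrist_force: [0.1, 0.5, -1.7]
finger_gap: 0.0305
gripper_force: 59.5
```

Call:
jog_arm(
  moves=[
    {"slide":[0,0,-1],"dr":[0,0,0]},
    {"slide":[0,0,0],"dr":[0,0,0]},
    {"slide":[0,0,0],"dr":[0,0,0]},
  ],
)

```text
time: 23.32
position: [0.5388, -0.0062, 0.0292]
eef_rot: [0.005, 3.141, 0.0]
wrist_force: [-3.3, 0.0, 9.4]
finger_gap: 0.0305
gripper_force: 60.6
```

It's in contact (Fz = +9 N). I'll release and retreat.

Call:
jog_arm(
  moves=[
    {"slide":[0,0,0],"dr":[0,0,0]},
    {"slide":[0,0,0],"dr":[0,0,0]},
    {"slide":[0,0,0],"dr":[0,0,0]},
    {"slide":[0,0,0],"dr":[0,0,0]},
    {"slide":[0,0,0],"dr":[0,0,0]},
    {"slide":[0,0,15],"dr":[0,0,0]},
    {"slide":[0,0,30],"dr":[0,0,0]},
    {"slide":[0,0,40],"dr":[0,0,0]},
    {"slide":[0,0,40],"dr":[0,0,0]},
    {"slide":[0,0,40],"dr":[0,0,0]},
    {"slide":[0,0,0],"dr":[0,0,0]},
    {"slide":[0,0,0],"dr":[0,0,0]},
  ],
  claw=1,
)

```text
time: 24.82
position: [0.5385, -0.0062, 0.1936]
eef_rot: [0.004, 3.141, 0.0]
wrist_force: [-0.5, -0.9, -0.5]
finger_gap: 0.0857
gripper_force: 0.0
```

```bash
python3 - <<'E'
from h import *
o,im=snap("scene","s3.png"); cv2.imwrite("pics/s3c.png",cv2.resize(im[130:260,180:420,::-1],None,fx=3,fy=3,interpolation=cv2.INTER_CUBIC)); print(o["time"],o["position"],o["wrist_force"])
E
```

```text
24.825 [ 0.53849136 -0.00615832  0.19362777] [-0.45308241 -0.94707417 -0.45401796]
```

View pics/s3c.png

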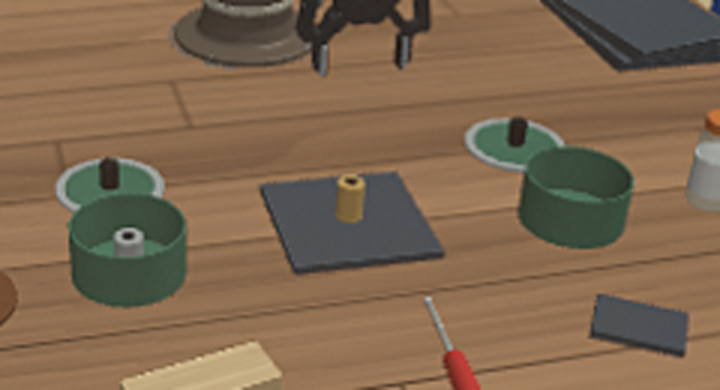

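The brass bush stands upright at (350,198) near the middle of the slate. Lids, steel bush and gripper are all clear.

```bash
python3 -c "
from cell import manip
print(manip.sign_off())"
```

```text
the job is handed in; nothing more can be done
None
```

The job is handed in at about 25 s of the 72 s allowed: both green lids lie flat on the bench, the brass bush stands upright near the middle of the slate tile, and the steel bush is still in its tin; sign-off returned no verdict.

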